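# Assemble a candle lantern centrepiece

## Task

Build the candle lantern on the round wooden slice, from the bottom up: first set the brass dish in the middle of the slice, then stand the slim candle upright in the middle of the dish, then put the glass chimney over the candle so that it stands on the floor of the dish, and last close the chimney with the brass cap, its plug inside the glass. Do not drop any of the pieces, and leave the squat candle and the two bottles where they are.

Things in the scene. Friction and masses are not known exactly. Their poses are not given: they have to be found in the camera images.
- slice: round wooden slice with dark bark edge and pale top, 116 mm across, 20 mm thick, fixed on the bench: the lantern's base. Origin at the centre of its underside (bench level), z up; its flat top is 20 mm above the origin.
- dish: shallow round brass candle dish, loose, standing upright: 68 mm outside diameter, 14 mm high, upright rim wall 3 mm thick (62 mm clear inside), floor 4 mm thick. Origin at the centre of its underside, z up.
- candle: slim ivory pillar candle, loose, standing upright: 28 mm diameter, 70 mm high, with a small wick (8 mm, look only). Origin at the centre of its underside, z up along its axis.
- chimney: straight amber glass chimney (tube open at both ends), loose, standing upright: 52 mm outside, 45 mm inside diameter, 100 mm high. Origin at the centre of its lower end, z up along its axis.
- cap: brass cap with a knob, loose, standing on its plug: from below, a round plug 34 mm in diameter and 6 mm high, a flat disc 60 mm in diameter and 4 mm thick, and an upright knob 20 mm in diameter and 22 mm high (32 mm in all). Origin at the centre of the plug's underside, z up. Seated, the plug is inside the chimney and the disc lies on the chimney's rim.
- board: square wooden board, 100 x 100 mm, 20 mm thick, fixed on the bench; not the base to use. Origin at the centre of its underside.
- squat: squat ivory candle, 52 mm diameter, 45 mm high, loose, standing; not wanted here. Origin at the centre of its underside.
- sprayer: teal plastic spray bottle with a red trigger head, 84 mm diameter, about 203 mm high, loose, standing at the left of the bench; bystander. Origin at the centre of its underside.
- gluebottle: white plastic bottle with a blue cap, 68 mm diameter, 190 mm high, loose, standing at the right of the bench; bystander. Origin at the centre of its underside.

How it is judged:
On the way, in this order (a step that is already met when the one before it is completed fails the run):
1. the dish stands on the round slice, let go (horizontal distance between dish and slice below 0.015 m and z of dish in the frame of slice between 0.017 and 0.024 m and angle between dish's own z axis and vertical below 0.06 rad and contact force between the fingers and dish below 0.2 N), for 0.2 s.
2. the slim candle stands in the dish on the slice, let go (horizontal distance between dish and slice below 0.015 m and z of dish in the frame of slice between 0.017 and 0.024 m and angle between each of dish, candle's own z axis and vertical below 0.06 rad and horizontal distance between candle and dish below 0.014 m and z of candle in the frame of dish between 0.002 and 0.008 m and contact force between the fingers and candle below 0.2 N), for 0.2 s.
3. the chimney stands in the dish around the candle, let go (horizontal distance between dish and slice below 0.015 m and z of dish in the frame of slice between 0.017 and 0.024 m and angle between each of dish, candle, chimney's own z axis and vertical below 0.06 rad and horizontal distance between candle and dish below 0.014 m and z of candle in the frame of dish between 0.002 and 0.008 m and horizontal distance between chimney and dish below 0.009 m and z of chimney in the frame of dish between 0.002 and 0.008 m and contact force between the fingers and chimney below 0.2 N), for 0.2 s.
4. the cap closes the chimney, let go (horizontal distance between dish and slice below 0.015 m and z of dish in the frame of slice between 0.017 and 0.024 m and angle between each of dish, candle, chimney, cap's own z axis and vertical below 0.06 rad and horizontal distance between candle and dish below 0.014 m and z of candle in the frame of dish between 0.002 and 0.008 m and horizontal distance between chimney and dish below 0.009 m and z of chimney in the frame of dish between 0.002 and 0.008 m and horizontal distance between cap and chimney below 0.009 m and z of cap in the frame of chimney between 0.09 and 0.098 m and contact force between the fingers and cap below 0.2 N), for 0.2 s.
At the end, for the whole second after the job is handed in: Dish flat on the slice within 15 mm of its centre, slim candle on the dish's floor within 14 mm, chimney around it on the dish's floor (not the rim) within 9 mm, cap's disc on the chimney's rim, plug inside, within 9 mm of its axis; all upright within 0.06 rad, released, at rest (all of step 4 and contact force between the fingers and dish below 0.2 N and contact force between the fingers and candle below 0.2 N and contact force between the fingers and chimney below 0.2 N and linear speed of each of dish, candle, chimney, cap below 0.02 m/s); the robot touches nothing.
It fails at once if the squat candle is displaced by more than 20 mm or tipped (distance of squat from where it was at the start of the episode above 0.02 m or angle between squat's own z axis and vertical above 0.4 rad).
It fails at once if the spray bottle is displaced by more than 20 mm or tipped (distance of sprayer from where it was at the start of the episode above 0.02 m or angle between sprayer's own z axis and vertical above 0.4 rad).
It fails at once if the white bottle is displaced by more than 20 mm or tipped (distance of gluebottle from where it was at the start of the episode above 0.02 m or angle between gluebottle's own z axis and vertical above 0.4 rad).
It fails at once if a piece of the lantern is dropped (moves faster than 0.45 m/s with no finger on it) ((contact force between the fingers and dish below 0.2 N and linear speed of dish above 0.45 m/s) or (contact force between the fingers and candle below 0.2 N and linear speed of candle above 0.45 m/s) or (contact force between the fingers and chimney below 0.2 N and linear speed of chimney above 0.45 m/s) or (contact force between the fingers and cap below 0.2 N and linear speed of cap above 0.45 m/s)).
It also fails if it takes over 128 s, if anything falls off the work surface, if the arm or the gripper's body presses on something with over 40 N, if the wrist force passes 120 N, or if a joint passes its speed limit or range.

## Robot

A 6-joint arm with a two-finger parallel gripper is mounted at the origin on the work surface. World frame = base frame: x ahead of the robot, y to its left, z up, the work surface at z = 0. Lengths are in m, angles in rad, forces in N, time in s.
With the tool pointing down it reaches from about 0.375 to 0.9 m from the base axis. Payload 3.1 kg.
Tool frame: the origin (TCP) lies on the centre line of the jaws, within the pads' length; the fingertips stand robot.tip_reach ahead of it and the grasp point (between the pads) lies 8 mm behind it (robot.tip_reach is the distance from the TCP to the fingertips, in m); z points along the fingers, y is the line along which they close (so a half turn about z gives the same grasp; the last joint's range is limited). The gripper opens to 87 mm and grips with 3 to 60 N. Pads are 19 mm wide; open, the fingers measure 117 mm over their backs; the gripper's body (75 mm by 190 mm) begins 51 mm behind the grasp point.
Start: joints at [1.016, 0.527, 1.433, -0, 1.181, -0.178], TCP at [0.229, 0.581, 0.195] pointing down, gripper open.
Joint ranges: [-3.08, 3.08], [-0.75, 2.2], [0.22, 2.44], [-1.43, 4.57], [0, 2.65], [-2.85, 2.85]. Speed limits (rad/s): [2.79, 2.79, 3.14, 3.14, 3.14, 3.14].

## Interface

Orientations are given as a unit quaternion [x, y, z, w].
In Python, from rig import robot gives the robot as it stands.
- The arm moves only by the tool jog_arm, never from a script. Its argument "motion" is one flat list of numbers, 7 for each row, row after row: the shift along the tool's x, y, z scaled (see below), then the turn, a rotation vector about the tool's x, y, z scaled (see below), then the gripper's target within -1 to 1 (shut at 1, half-way at 0, fully open at -1). In form: [x, y, z, rx, ry, rz, hand, x, y, z, rx, ry, rz, hand, ...]. A call has 1 to 12 rows; each row shifts and turns the commanded pose from where the row before left it, along the tool's axes as they then stand; what a row does not reach is not made up. The controller multiplies each number of a shift by 4 cm and each number of a turn by 4 degrees. A row lasts 1/8 s, in which the tool goes at most 62.5 mm and 10.7 degrees, less where a joint would pass 70% of its speed; a pose out of reach is approached as far as the arm can. A call with a number of a shift or a turn outside -1 to 1 is refused whole. A call with a gripper value outside its range is refused whole. The fingers move at their own pace and stop on an object; "grip_force" is the grip in N (left out, the last holds). Time passes only in rows, so rows that do not move let the fingers close. It gives the time, the measured TCP pose, the force, the opening and the grip force at its end, in the units of the state.
- robot.get_obs(): the state, without advancing time (a new reading comes with each control period).
- robot.camera(name): name is "scene" or "side" or "wrist"; returns the picture (384x512x3 uint8, blue, green, red); there is no depth.
- robot.calibration(name): a dict with "fx", "fy", "cx", "cy" (pixels), "dist_coeffs" ([k1, k2, p1, p2, k3] as OpenCV has them; the pictures are not rectified), "R" (3x3) and "t" (3): a world point X has camera coordinates R X + t; the wrist camera has in their place "T_tool_cam" (4x4, takes a point from camera to tool coordinates, whose origin is the TCP and whose axes are the flange's). Camera axes: x right, y down, z forward; pixel columns grow to the right and rows downward; lengths in m; the calibration is good to about 2 mm. A picture is of the moment at which its call begins: read the wrist's pose just before it. calibration takes no time and is no camera call.
- robot.hand_in(): hands the job in; it is judged then, once.
The state is a dict: "time": time; "q": joint angles; "joint_velocities": joint speeds; "joint_torque": joint torques, N m; "position": TCP position; "tool_rot": TCP orientation; "ft_force": force on the tool from outside, world axes, zero at the start; "moment": the same for the moment, N m; "grip_width": finger opening in m; "grip_force": force on a finger pad.
Only numpy, scipy, OpenCV 4.12 (cv2) and the standard library are available. Lean on these libraries where they do the work, as an engineer would, in place of code of your own. Each camera call takes 0.05 s, during which the arm holds its last target. There are 200 camera calls.

## Working session

There is one attempt and no reset: what is moved stays moved. The work goes in short steps, Python scripts to look and compute and a tool call to move; the robot and the scene stay as the last step left them, time stands still between calls to the robot, and variables do not carry over. Pictures are saved under pics/ and viewed, at most 14 in all, crops included, and the job is handed in when it is done.

Besides the shell and the picture viewer there is one more tool, called after ">>>" by a JSON object that holds its "api" and its "payload", one argument or row to a line. jog_arm: Moves the arm, as the interface text tells. Shifts and turns lie within -1 to 1; 1 stands for 4 cm of shift or 4 degrees of turn. Its arguments: {"type":"object","properties":{"motion":{"type":"array","items":{"type":"number"}},"grip_force":{"type":"number"}},"required":["motion"]}

```bash
ls; mkdir -p pics
python3 - <<'E'
from rig import robot
import cv2,numpy as np
o=robot.get_obs()
print({k:np.round(v,3) for k,v in o.items()}, robot.tip_reach)
for n in("scene","side","wrist"):
    im=robot.camera(n); cv2.imwrite(f"pics/{n}0.png",im)
    c=robot.calibration(n); print(n,{k:np.round(v,3).tolist() for k,v in c.items()})
E
```

```text
pics
{'time': np.float64(0.0), 'q': array([ 1.017,  0.528,  1.434, -0.   ,  1.181, -0.178]), 'joint_velocities': array([ 0.   ,  0.001,  0.001, -0.001,  0.002, -0.   ]), 'joint_torque': array([-1.0000e-03, -4.4005e+01, -1.7659e+01,  6.3000e-02,  5.8000e-02,
       -0.0000e+00]), 'position': array([0.229, 0.581, 0.194]), 'tool_rot': array([ 0.187,  0.982, -0.001, -0.   ]), 'ft_force': array([-1.156, -0.485, -0.613]), 'moment': array([-0.039,  0.054,  0.041]), 'grip_force': np.float64(0.0), 'grip_width': np.float64(0.087)} 0.011
scene {'fx': 357.083, 'fy': 357.083, 'cx': 261.954, 'cy': 193.384, 'dist_coeffs': [-0.02, 0.0, 0.0, 0.0, 0.0], 'R': [[0.205, 0.979, 0.002], [0.678, -0.141, -0.721], [-0.705, 0.149, -0.693]], 't': [-0.104, -0.344, 1.477]}
side {'fx': 489.592, 'fy': 489.592, 'cx': 261.548, 'cy': 190.882, 'dist_coeffs': [-0.169, 0.0, 0.0, 0.0, 0.0], 'R': [[0.861, -0.509, 0.016], [-0.279, -0.498, -0.821], [0.426, 0.702, -0.571]], 't': [-0.46, 0.172, 1.342]}
wrist {'fx': 285.616, 'fy': 285.616, 'cx': 254.787, 'cy': 190.854, 'dist_coeffs': [-0.037, 0.0, 0.0, 0.0, 0.0], 'T_tool_cam': [[-0.001, -0.963, -0.268, 0.072], [1.0, -0.001, -0.001, 0.001], [0.001, -0.268, 0.963, -0.189], [0.0, 0.0, 0.0, 1.0]]}
```

View pics/scene0.png

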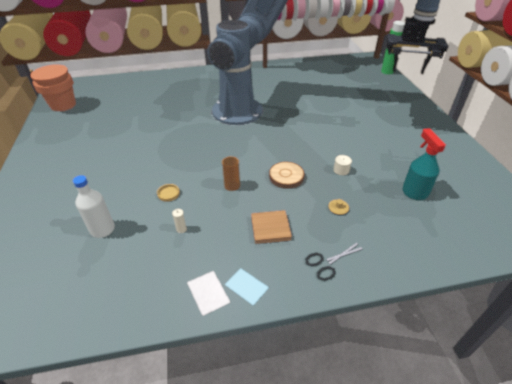

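View pics/side0.png

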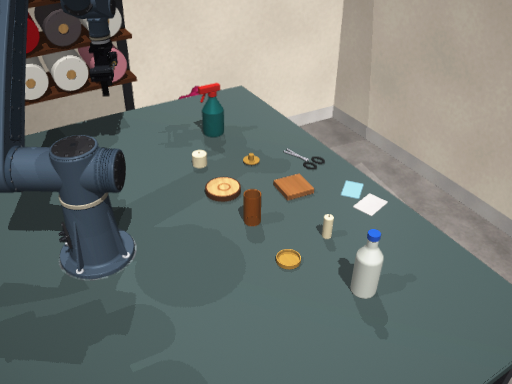

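Scene shows the slice (286,174), dish (168,192), candle (180,221), chimney (231,174), cap (339,207), board (271,227) and squat (342,165). The side view shows the slice (223,187), dish (288,259), candle (327,226), chimney (252,207) and cap (251,160).

```bash
cat > h.py <<'E'
from rig import robot
import cv2,numpy as np
from scipy.spatial.transform import Rotation as Ro
def cam(n,o=None):
    c=robot.calibration(n)
    K=np.array([[c['fx'],0,c['cx']],[0,c['fy'],c['cy']],[0,0,1]]);D=np.array(c['dist_coeffs'],float)
    if 'R' in c: R=np.array(c['R']);t=np.array(c['t'])
    else:
        T=np.array(c['T_tool_cam']);W=np.eye(4);W[:3,:3]=Ro.from_quat(o['tool_rot']).as_matrix();W[:3,3]=o['position']
        M=np.linalg.inv(W@T);R=M[:3,:3];t=M[:3,3]
    return K,D,R,t
def cast(C,uv,z):
    K,D,R,t=C
    p=cv2.undistortPoints(np.array(uv,float).reshape(-1,1,2),K,D)[:,0]
    d=np.c_[p,np.ones(len(p))]@R; o=-R.T@t
    return o+d*((z-o[2])/d[:,2])[:,None]
def proj(C,X):
    K,D,R,t=C
    return cv2.projectPoints(np.array(X,float).reshape(-1,1,3),cv2.Rodrigues(R)[0],t,K,D)[0][:,0]
def circ(P):
    A=np.c_[2*P[:,:2],np.ones(len(P))];b=(P[:,:2]**2).sum(1)
    s=np.linalg.lstsq(A,b,rcond=None)[0];return s[:2],np.sqrt(s[2]+s[:2]@s[:2])
E
python3 - <<'E'
from h import *
S=cam("scene");D=cam("side")
pts={'slice':((286,172),(223,186),.02),'dish':((168,192),(288,259),.012),'candle':((180,221),(327,226),.035),'chimney':((231,174),(252,207),.05),'cap':((339,208),(251,160),.008),'squat':((342,165),(200,159),.022)}
for k,(a,b,z) in pts.items(): print(k,cast(S,a,z).round(3)[0],cast(D,b,z).round(3)[0])
# masks: top rows etc
im=cv2.imread('pics/scene0.png');h=cv2.cvtColor(im,cv2.COLOR_BGR2HSV)
for u,v in[(286,172),(168,192),(160,190),(180,221),(231,174),(339,208),(140,220)]: print(u,v,h[v,u],cv2.cvtColor(cv2.imread('pics/side0.png'),cv2.COLOR_BGR2HSV)[v,u])
a=cv2.resize(im[145:255,140:370],None,fx=3.4,fy=3.4,interpolation=cv2.INTER_CUBIC);cv2.imwrite('pics/c1.png',a)
E
```

```text
slice [0.445 0.093 0.02 ] [0.445 0.095 0.02 ]
dish [ 0.455 -0.286  0.012] [ 0.444 -0.293  0.012]
candle [ 0.605 -0.252  0.035] [ 0.603 -0.253  0.035]
chimney [ 0.454 -0.087  0.05 ] [ 0.45  -0.085  0.05 ]
cap [0.624 0.21  0.008] [0.614 0.209 0.008]
squat [0.451 0.284 0.022] [0.449 0.283 0.022]
286 172 [ 17  75 252] [ 87  41 113]
168 192 [ 21 115 222] [ 88  47 103]
160 190 [ 19 119 150] [ 88  43 101]
180 221 [ 23  33 161] [ 89  46 111]
231 174 [ 12 142 106] [ 86  40 103]
339 208 [ 20 125 171] [ 87  45 114]
140 220 [ 93  30 159] [ 88  45 101]
```

View pics/c1.png

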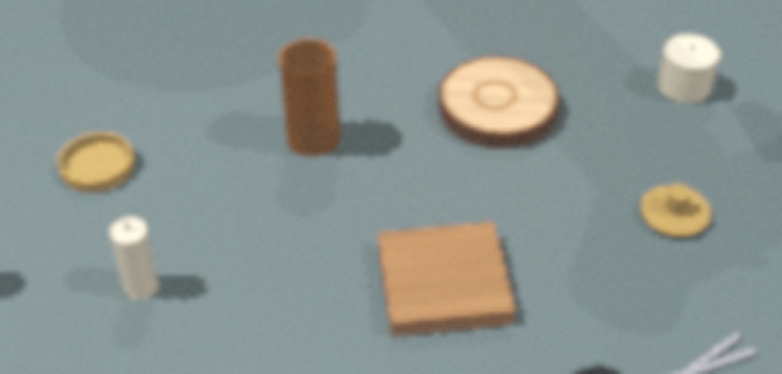

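The crop confirms the layout. Positions from the two views agree: slice (0.445, 0.094), dish about (0.45, -0.29), candle (0.604, -0.252), chimney (0.452, -0.086), cap about (0.62, 0.21). Next I square the tool to the world axes (tool x = -X, y = +Y) and rise.

>>> {"api": "jog_arm", "payload": {
  "motion": [0,0,-0.25,0,0,-0.9,-1,0,0,-0.25,0,0,-0.9,-1,0,0,-0.25,0,0,-0.9,-1,0,0,-0.25,0,0,-0.9,-1,0,0,-0.25,0,0,-0.9,-1,0,0,-0.25,0,0,-0.9,-1]
}}

```text
time: 0.9
position: [0.2291, 0.5811, 0.2545]
tool_rot: [-0.002, 1.0, -0.0, -0.0]
ft_force: [-0.9, -0.4, -0.7]
grip_width: 0.0872
grip_force: 0.0
```

Run:
```python
from h import *
print(cast(cam("scene"),(419,190),.05),cast(cam("side"),(213,128),.03))
print(cast(cam("scene"),(100,228),.03),cast(cam("side"),(366,285),.03))
```

```text
[[0.63914339 0.45005387 0.05      ]] [[0.58559105 0.45896468 0.03      ]]
[[ 0.58202745 -0.46971229  0.03      ]] [[ 0.55074618 -0.48880902  0.03      ]]
```

>>> {"api": "jog_arm", "payload": {
  "motion": [-0.48,-0.95,0,0,0,0,-1,-0.48,-0.95,0,0,0,0,-1,-0.48,-0.95,0,0,0,0,-1,-0.48,-0.95,0,0,0,0,-1,-0.48,-0.95,0,0,0,0,-1,-0.48,-0.95,0,0,0,0,-1,-0.48,-0.95,0,0,0,0,-1,-0.48,-0.95,0,0,0,0,-1,-0.48,-0.95,0,0,0,0,-1,-0.48,-0.95,0,0,0,0,-1,-0.3,-1,0,0,0,0,-1,-0.3,-1,0,0,0,0,-1]
}}

```text
time: 2.4
position: [0.446, 0.1203, 0.2545]
tool_rot: [-0.001, 1.0, 0.0, -0.0]
ft_force: [0.1, 0.3, -0.1]
grip_width: 0.0868
grip_force: 0.0
```

Run:
```python
from h import *
o=robot.get_obs();im=robot.camera("wrist");np.savez('w1.npz',p=o['position'],q=o['tool_rot']);cv2.imwrite('pics/w1.png',im);print(o['position'])
print(proj(cam("wrist",o),[.445,.094,.02]))
```

```text
[0.44603438 0.12030499 0.25449432]
[[237.28356068 160.44641111]]
```

View pics/w1.png

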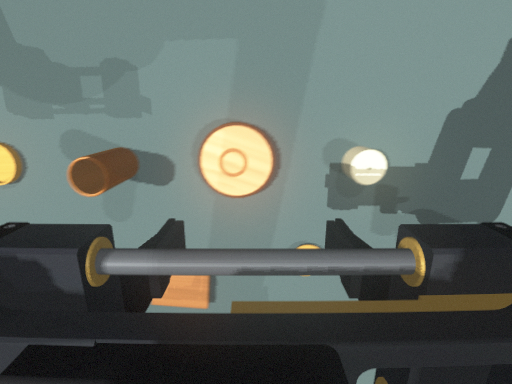

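Wrist view: the slice's pale top is centred at (236,160), the chimney rim at (88,176), the squat at (368,167) and the dish's edge at (5,163). I fit the slice circle and move on towards the dish.

```bash
cat >> h.py <<'E'
def shot(name):
    o=robot.get_obs();im=robot.camera("wrist");cv2.imwrite(f'pics/{name}.png',im);return o,im,cam("wrist",o)
def blob(im,C,lo,hi,guess,z,win=None):
    """largest masked contour near guess (world xyz) -> circle on plane z"""
    m=cv2.inRange(cv2.cvtColor(im,cv2.COLOR_BGR2HSV),lo,hi)
    m=cv2.morphologyEx(m,cv2.MORPH_OPEN,np.ones((3,3)))
    g=proj(C,guess)[0]
    if win:
        k=np.zeros_like(m);cv2.circle(k,tuple(int(i) for i in g),win,255,-1);m&=k
    cs=cv2.findContours(m,cv2.RETR_EXTERNAL,cv2.CHAIN_APPROX_NONE)[0]
    c=max(cs,key=cv2.contourArea);hull=cv2.convexHull(c)[:,0]
    (u,v),r=cv2.minEnclosingCircle(hull)
    P=cast(C,c[:,0],z);ctr,R=circ(P);res=np.abs(np.hypot(*(P[:,:2]-ctr).T)-R)
    return ctr.round(4),round(R*1000,1),'res mm max %.1f med %.1f'%(res.max()*1e3,np.median(res)*1e3),(round(u),round(v),round(r))
E
python3 - <<'E'
from h import *
d=np.load('w1.npz');o=dict(position=d['p'],tool_rot=d['q']);C=cam("wrist",o);im=cv2.imread('pics/w1.png')
print(blob(im,C,(5,40,150),(30,255,255),[.445,.094,.02],.02,60))
h=cv2.cvtColor(im,cv2.COLOR_BGR2HSV);print(h[160,190:282:6].tolist())
print(cast(C,(88,176),.1))
E
```

```text
(array([0.4462, 0.0915]), np.float64(55.5), 'res mm max 2.3 med 0.5', (236, 160, 38))
[[72, 21, 155], [25, 22, 138], [22, 89, 253], [26, 74, 255], [25, 73, 255], [17, 130, 246], [24, 76, 254], [26, 67, 255], [26, 68, 255], [19, 111, 250], [25, 70, 255], [25, 75, 254], [23, 85, 254], [23, 83, 254], [11, 100, 132], [21, 21, 124]]
[[ 0.45089246 -0.0878768   0.1       ]]
```

>>> {"api": "jog_arm", "payload": {
  "motion": [0,-1,0,0,0,0,-1,0,-1,0,0,0,0,-1,0,-1,0,0,0,0,-1,0,-1,0,0,0,0,-1,0,-1,0,0,0,0,-1,0,-1,0,0,0,0,-1,0,-1,0,0,0,0,-1,0,-1,0,0,0,0,-1,0,-1,0,0,0,0,-1,0,-1,0,0,0,0,-1,0,0,0,0,0,0,-1]
}}

```text
time: 3.82
position: [0.4465, -0.281, 0.2543]
tool_rot: [0.001, 1.0, -0.0, 0.0]
ft_force: [-0.3, -0.4, -0.1]
grip_width: 0.0871
grip_force: 0.0
```

Run:
```python
from h import *
o,im,C=shot('w2');print(o['position'])
print(blob(im,C,(12,70,80),(32,255,255),[.45,-.29,.01],.014,60))
```

```text
[ 0.44651189 -0.28103562  0.25432022]
(array([ 0.4494, -0.2871]), np.float64(33.6), 'res mm max 1.0 med 0.3', (251, 162, 23))
```

View pics/w2.png

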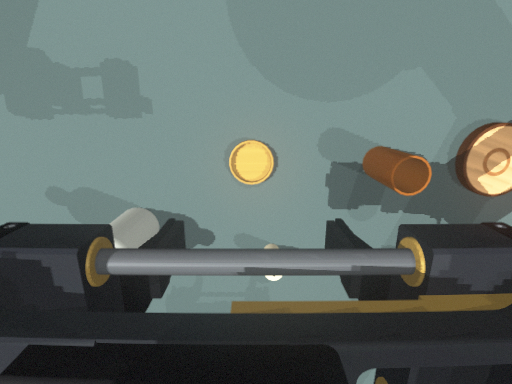

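Wrist view: the dish is at (251,162). The fit gives R = 33.6 mm against 34 expected, centre (0.4494, -0.2871). I descend over it with the jaws along Y.

>>> {"api": "jog_arm", "payload": {
  "motion": [-0.07,-0.15,1,0,0,0,-1,0,0,1,0,0,0,-1,0,0,1,0,0,0,-1,0,0,1,0,0,0,-1,0,0,1,0,0,0,-1,0,0,0.6,0,0,0,-1,0,0,0,0,0,0,-1]
}}

```text
time: 4.75
position: [0.448, -0.2818, 0.0292]
tool_rot: [-0.001, 1.0, 0.002, -0.002]
ft_force: [-0.6, -0.3, 0.8]
grip_width: 0.0869
grip_force: 0.0
```

Run:
```python
from h import *
o,im,C=shot('w3');print(o['position'],robot.tip_reach,robot.calibration('wrist')['T_tool_cam'])
print(blob(im,C,(12,70,80),(32,255,255),[.45,-.287,.01],.014,110))
```

```text
[ 0.44796457 -0.28177803  0.02918382] 0.011 [[-8.68741601e-04 -9.63529412e-01 -2.67601042e-01  7.14532010e-02]
 [ 9.99999428e-01 -6.70293005e-04 -8.32934272e-04  2.04224813e-04]
 [ 6.23185563e-04 -2.67601613e-01  9.63529443e-01 -1.89311793e-01]
 [ 0.00000000e+00  0.00000000e+00  0.00000000e+00  1.00000000e+00]]
(array([ 0.4485, -0.2878]), np.float64(33.4), 'res mm max 2.0 med 0.5', (247, 210, 44))
```

View pics/w3.png

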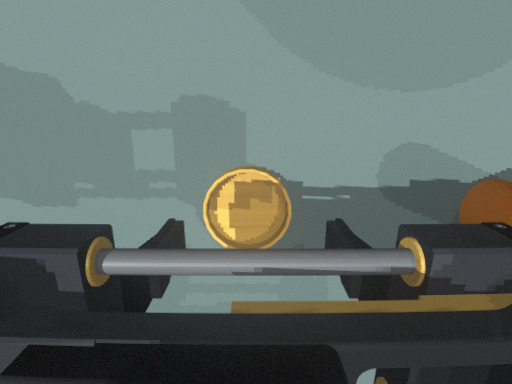

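The dish is at (247,210), between the fingers and 6 mm off in Y. I correct that, go down and grip.

>>> {"api": "jog_arm", "payload": {
  "motion": [-0.02,-0.15,0,0,0,0,-1,0,0,0.2,0,0,0,-1,0,0,0.19,0,0,0,-1,0,0,0,0,0,0,-0.3,0,0,0,0,0,0,0.2,0,0,0,0,0,0,0.5,0,0,0,0,0,0,1,0,0,0,0,0,0,1,0,0,0,0,0,0,1,0,0,0,0,0,0,1],
  "grip_force": 25
}}

```text
time: 6.05
position: [0.45, -0.2904, 0.0151]
tool_rot: [-0.001, 1.0, -0.0, 0.0]
ft_force: [0.1, -0.2, 0.3]
grip_width: 0.0247
grip_force: 0.0
```

Run:
```python
from h import *
o,im,C=shot('w4');print(o['position'],o['grip_width'],o['grip_force'])
a=robot.camera('side')[190:310,220:340];b=im[130:384,130:384]
cv2.imwrite('pics/w4c.png',np.hstack([cv2.resize(b,(400,400)),cv2.resize(a,(400,400))]))
```

```text
[ 0.44999203 -0.29039144  0.01509404] 0.024740603433742528 0.0
```

View pics/w4c.png

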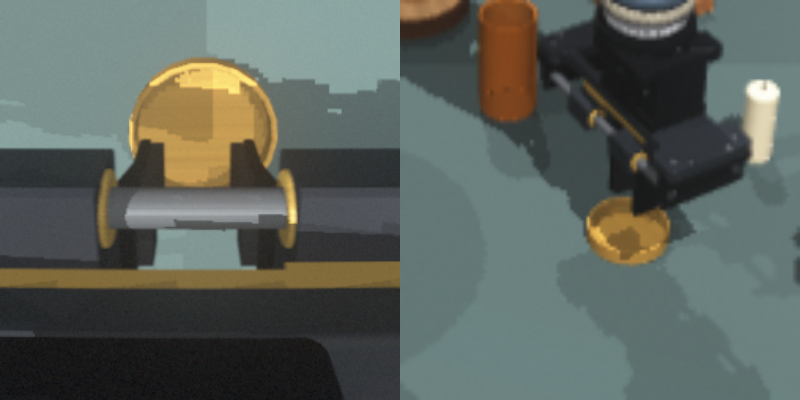

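Run:
```python
from h import *
o=robot.get_obs();C=cam("wrist",o);S=cam("side")
im=cv2.imread('pics/w4.png')
print(blob(im,C,(12,70,80),(32,255,255),[.45,-.287,.01],.014,60))
for z in(0.004,.02,.03,.04,.05,.06): print(z,cast(S,[(292,253)],z)[0].round(3), cast(S,[(284,246)],z)[0].round(3))
T=o['position']
for zz in(.004,.045):
  print(zz,proj(C,[[T[0]+sx*.0095,T[1]+sy*w,zz] for sx in(-1,1) for sy in(-1,1) for w in(.0124,.027)]).round().tolist(), proj(S,[[T[0],T[1]+s*.018,zz] for s in(-1,1)]).round().tolist())
```

```text
(array([ 0.4443, -0.2879]), np.float64(30.0), 'res mm max 13.8 med 2.0', (258, 213, 47))
0.004 [ 0.472 -0.271  0.004] [ 0.469 -0.235  0.004]
0.02 [ 0.462 -0.285  0.02 ] [ 0.458 -0.25   0.02 ]
0.03 [ 0.455 -0.294  0.03 ] [ 0.452 -0.26   0.03 ]
0.04 [ 0.448 -0.303  0.04 ] [ 0.445 -0.269  0.04 ]
0.05 [ 0.442 -0.312  0.05 ] [ 0.439 -0.278  0.05 ]
0.06 [ 0.435 -0.321  0.06 ] [ 0.432 -0.288  0.06 ]
0.004 [[238.0, 199.0], [218.0, 199.0], [272.0, 199.0], [292.0, 199.0], [238.0, 223.0], [219.0, 223.0], [271.0, 223.0], [291.0, 223.0]] [[293.0, 264.0], [286.0, 256.0]]
0.045 [[234.0, 219.0], [209.0, 219.0], [276.0, 219.0], [300.0, 219.0], [235.0, 248.0], [211.0, 248.0], [275.0, 248.0], [299.0, 248.0]] [[294.0, 253.0], [286.0, 245.0]]
```

Both views put the fingertips about 40 mm above the bench. That is some 35–40 mm higher than the reported TCP and `tip_reach` imply, and the fingers closed above the dish without touching it. The dish is unmoved at (0.4485, -0.2878). I reopen, lower part of the way and measure the tips again.

>>> {"api": "jog_arm", "payload": {
  "motion": [0.03,0.06,0,0,0,0,-1,0,0,0,0,0,0,-1,0,0,0,0,0,0,-1,0,0,0,0,0,0,-1,0,0,0,0,0,0,-1,0,0,0,0,0,0,-1,0,0,0,0,0,0,-1,0,0,0.25,0,0,0,-1,0,0,0.25,0,0,0,-1,0,0,0,0,0,0,-1]
}}

```text
time: 7.4
position: [0.448, -0.2873, -0.0062]
tool_rot: [-0.001, 1.0, 0.001, -0.001]
ft_force: [-0.2, -0.4, -0.3]
grip_width: 0.0865
grip_force: 0.0
```

Run:
```python
from h import *
o,im,C=shot('w5');print(o['position'],o['grip_width'],o['ft_force'])
print(blob(im,C,(12,70,80),(32,255,255),[.45,-.287,.01],.014,70))
sd=robot.camera('side');cv2.imwrite('pics/s5.png',sd)
a=sd[200:300,230:350];b=im[150:330,130:384]
cv2.imwrite('pics/w5c.png',np.hstack([cv2.resize(b,(400,400)),cv2.resize(a,(400,400))]))
S=cam("side");T=o['position']
for zz in(.004,.02,.03): print(zz,proj(S,[[T[0]-.0095,T[1]+s*.0435,zz] for s in(-1,1)]).round().tolist())
```

```text
[ 0.44801048 -0.2872781  -0.00621553] 0.08647090293914263 [-0.15944439 -0.38881981 -0.33361265]
(array([ 0.4423, -0.2876]), np.float64(29.7), 'res mm max 9.8 med 2.1', (254, 227, 52))
0.004 [[294.0, 270.0], [277.0, 251.0]]
0.02 [[294.0, 266.0], [277.0, 247.0]]
0.03 [[294.0, 263.0], [277.0, 244.0]]
```

View pics/w5c.png

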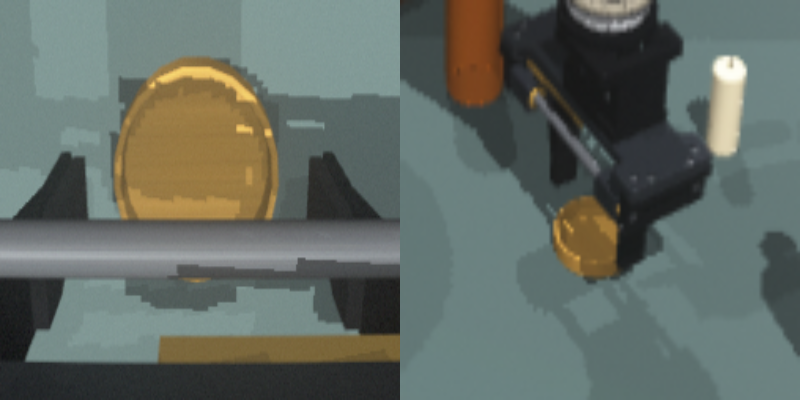

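The tips now stand about 20 mm above the bench (side view (299,267) and (279,246)). The real fingertips are therefore about 26 mm behind the TCP, not 11 mm ahead of it. I go down 16 mm more and grip.

>>> {"api": "jog_arm", "payload": {
  "motion": [0,0,0.2,0,0,0,-1,0,0,0.2,0,0,0,-1,0,0,0,0,0,0,-1,0,0,0,0,0,0,1,0,0,0,0,0,0,1,0,0,0,0,0,0,1,0,0,0,0,0,0,1,0,0,0,0,0,0,1,0,0,0,0,0,0,1],
  "grip_force": 20
}}

```text
time: 8.62
position: [0.4489, -0.2881, -0.0208]
tool_rot: [-0.001, 1.0, -0.0, 0.0]
ft_force: [-0.4, 0.3, 2.2]
grip_width: 0.068
grip_force: 20.0
```

Gripped at 68.0 mm, the dish's diameter. I lift and carry it towards the slice.

>>> {"api": "jog_arm", "payload": {
  "motion": [0,0,-0.3,0,0,0,1,0,0,-0.7,0,0,0,1,0,0,-1,0,0,0,1,0,0,-1,0,0,0,1,0,0,-1,0,0,0,1,0,0,-0.8,0,0,0,1,0,0,0,0,0,0,1]
}}

```text
time: 9.5
position: [0.4501, -0.2892, 0.174]
tool_rot: [-0.001, 1.0, -0.002, 0.002]
ft_force: [-0.1, 0.5, -0.4]
grip_width: 0.0681
grip_force: 20.0
```

>>> {"api": "jog_arm", "payload": {
  "motion": [0,0.5,0,0,0,0,1,0,1,0,0,0,0,1,0,1,0,0,0,0,1,0,1,0,0,0,0,1,0,1,0,0,0,0,1,0,1,0,0,0,0,1,0,1,0,0,0,0,1,0,1,0,0,0,0,1,0,1,0,0,0,0,1,0.1,1,0,0,0,0,1,0,0,0,0,0,0,1]
}}

```text
time: 10.88
position: [0.4407, 0.095, 0.1694]
tool_rot: [-0.003, 1.0, 0.0, -0.003]
ft_force: [0.1, 0.5, -1.3]
grip_width: 0.0678
grip_force: 20.0
```

Run:
```python
from h import *
o,im,C=shot('w6');print(o['position'],o['grip_width'])
c=cv2.imread('pics/w6.png')[80:330,130:390]; s=robot.camera('side');cv2.imwrite('pics/s6.png',s)
cv2.imwrite('pics/w6c.png',np.hstack([cv2.resize(c,(400,400)),cv2.resize(s[110:250,150:300],(400,400))]))
```

```text
[0.44071921 0.0950444  0.16935217] 0.06778371176166302
```

View pics/w6c.png

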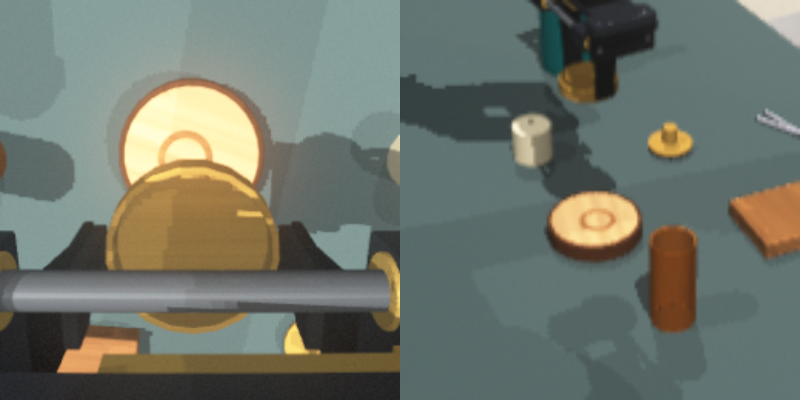

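The dish is held level, with the slice just below and behind it. I correct the lateral error and descend.

>>> {"api": "jog_arm", "payload": {
  "motion": [-0.13,-0.08,0,0,0,0,1,0,0,0.8,0,0,0,1,0,0,0.8,0,0,0,1,0,0,0.8,0,0,0,1,0,0,0.8,0,0,0,1,0,0,0.5,0,0,0,1,0,0,0,0,0,0,1,0,0,0,0,0,0,1]
}}

```text
time: 11.98
position: [0.4504, 0.0881, 0.0234]
tool_rot: [0.0, 1.0, -0.0, 0.001]
ft_force: [-0.7, 0.0, -1.8]
grip_width: 0.0679
grip_force: 20.0
```

>>> {"api": "jog_arm", "payload": {
  "motion": [0.11,0.1,0.2,0,0,0,1,0,0,0.2,0,0,0,1,0,0,0.1,0,0,0,1,0,0,0,0,0,0,1,0,0,0,0,0,0,1]
}}

```text
time: 12.6
position: [0.4452, 0.0928, 0.0031]
tool_rot: [-0.001, 1.0, -0.0, 0.0]
ft_force: [-0.4, 0.3, -0.6]
grip_width: 0.0679
grip_force: 20.0
```

>>> {"api": "jog_arm", "payload": {
  "motion": [0,0,0.05,0,0,0,1,0,0,0.03,0,0,0,1,0,0,0,0,0,0,1]
}}

```text
time: 12.98
position: [0.4451, 0.0928, -0.0002]
tool_rot: [-0.001, 1.0, -0.0, -0.0]
ft_force: [0.2, -0.3, -0.2]
grip_width: 0.0678
grip_force: 20.0
```

>>> {"api": "jog_arm", "payload": {
  "motion": [0,0,0.03,0,0,0,1,0,0,0,0,0,0,1]
}}

```text
time: 13.22
position: [0.4452, 0.0928, -0.0008]
tool_rot: [-0.001, 1.0, -0.0, 0.0]
ft_force: [-0.9, 0.2, 5.9]
grip_width: 0.0677
grip_force: 20.0
```

Touchdown, with 5.9 N up. I release and rise.

>>> {"api": "jog_arm", "payload": {
  "motion": [0,0,0,0,0,0,0.3,0,0,0,0,0,0,-1,0,0,0,0,0,0,-1,0,0,0,0,0,0,-1,0,0,-0.3,0,0,0,-1,0,0,-1,0,0,0,-1,0,0,-1,0,0,0,-1,0,0,-1,0,0,0,-1,0,0,-1,0,0,0,-1,0,0,-1,0,0,0,-1,0,0,0,0,0,0,-1]
}}

```text
time: 14.6
position: [0.4472, 0.0928, 0.2141]
tool_rot: [-0.001, 1.0, -0.0, 0.004]
ft_force: [0.5, 0.0, -0.6]
grip_width: 0.0868
grip_force: 0.0
```

Run:
```python
from h import *
o,im,C=shot('w7');print(o['position'],o['grip_width'])
h=cv2.cvtColor(im,cv2.COLOR_BGR2HSV)
u,v=proj(C,[.445,.093,.03])[0].round().astype(int);print(u,v)
print(h[v,u-50:u+50:5].tolist())
for smin in (110,130,150): print(smin,blob(im,C,(10,smin,60),(32,255,255),[.445,.093,.03],.034,34))
print(blob(im,C,(5,40,120),(32,255,255),[.445,.093,.02],.02,60))
```

```text
[0.44724516 0.09284136 0.21413468] 0.08675598150111694
255 165
[[78, 25, 150], [65, 22, 139], [12, 121, 147], [27, 64, 255], [23, 84, 253], [23, 126, 251], [18, 147, 192], [23, 139, 248], [22, 144, 246], [22, 143, 246], [22, 140, 247], [22, 140, 247], [22, 142, 246], [23, 140, 247], [20, 146, 234], [20, 134, 237], [16, 117, 213], [23, 83, 254], [14, 123, 201], [19, 28, 102]]
110 (array([0.4447, 0.0952]), np.float64(34.8), 'res mm max 2.6 med 0.7', (257, 165, 28))
130 (array([0.445 , 0.0934]), np.float64(32.8), 'res mm max 1.0 med 0.3', (255, 165, 26))Traceback (most recent call last):
  File "<stdin>", line 6, in <module>
  File "h.py", line 33, in blob
    c=max(cs,key=cv2.contourArea);hull=cv2.convexHull(c)[:,0]
ValueError: max() iterable argument is empty
```

The dish sits at (0.445, 0.0934), within 2 mm of the slice's centre. On to the candle.

>>> {"api": "jog_arm", "payload": {
  "motion": [-0.43,-0.96,-0.1,0,0,0,-1,-0.43,-0.96,-0.1,0,0,0,-1,-0.43,-0.96,-0.1,0,0,0,-1,-0.43,-0.96,-0.1,0,0,0,-1,-0.43,-0.96,-0.1,0,0,0,-1,-0.43,-0.96,-0.1,0,0,0,-1,-0.43,-0.96,-0.1,0,0,0,-1,-0.43,-0.96,-0.1,0,0,0,-1,-0.43,-0.96,-0.1,0,0,0,-1,0,0,0,0,0,0,-1,0,0,0,0,0,0,-1]
}}

```text
time: 16.02
position: [0.5989, -0.2515, 0.2446]
tool_rot: [-0.0, 1.0, 0.001, -0.002]
ft_force: [-0.0, 0.3, -0.1]
grip_width: 0.0874
grip_force: 0.0
```

Run:
```python
from h import *
o,im,C=shot('w8');print(o['position'],o['grip_width'])
h=cv2.cvtColor(im,cv2.COLOR_BGR2HSV)
u,v=proj(C,[.604,-.252,.07])[0].round().astype(int);print(u,v)
print(h[v,u-50:u+50:4].tolist())
cv2.imwrite('pics/w8c.png',cv2.resize(im[60:310,130:390],(600,577)))
```

```text
[ 0.59894943 -0.25150069  0.24464566] 0.08741021198890721
254 173
[[84, 43, 153], [86, 40, 148], [86, 38, 148], [85, 37, 151], [83, 41, 151], [85, 39, 150], [86, 37, 150], [86, 35, 151], [84, 35, 152], [85, 37, 152], [30, 4, 255], [26, 7, 255], [30, 28, 236], [30, 4, 255], [30, 5, 255], [79, 33, 109], [82, 35, 109], [82, 35, 109], [76, 27, 103], [83, 31, 107], [83, 31, 108], [89, 36, 149], [86, 35, 151], [87, 37, 150], [83, 40, 148]]
```

View pics/w8c.png

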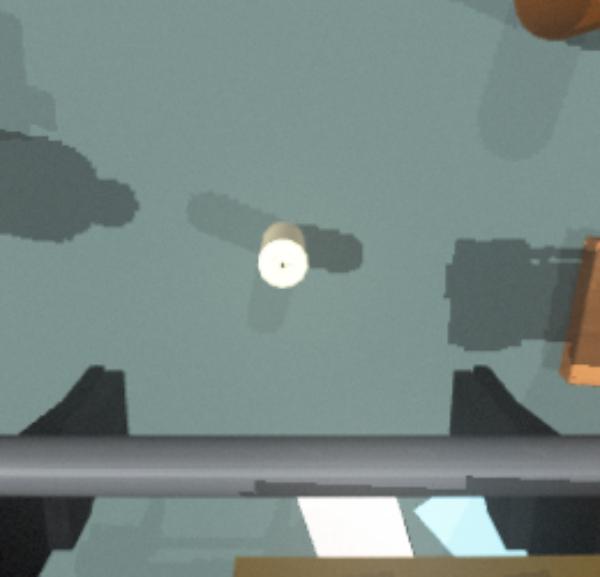

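The candle's top is at about (253,173).

Run:
```python
from h import *
d=robot.get_obs();im=cv2.imread('pics/w8.png');C=cam('wrist',d)
print(blob(im,C,(0,0,225),(60,60,255),[.604,-.252,.07],.07,30),cast(C,(252.6,173.5),.07))
```

```text
(array([ 0.605 , -0.2543]), np.float64(13.2), 'res mm max 0.7 med 0.3', (252, 174, 11)) [[ 0.60478873 -0.2535649   0.07      ]]
```

Candle at (0.605, -0.254), R 13.2 mm against 14 expected. I descend around it.

>>> {"api": "jog_arm", "payload": {
  "motion": [-0.15,-0.06,0,0,0,0,-1,0,0,0.9,0,0,0,-1,0,0,0.9,0,0,0,-1,0,0,0.9,0,0,0,-1,0,0,0.5,0,0,0,-1,0,0,0,0,0,0,-1]
}}

```text
time: 16.82
position: [0.6052, -0.2534, 0.1168]
tool_rot: [-0.001, 1.0, 0.001, -0.002]
ft_force: [0.4, 0.9, 0.6]
grip_width: 0.0869
grip_force: 0.0
```

>>> {"api": "jog_arm", "payload": {
  "motion": [0,0,0.9,0,0,0,-1,0,0,0.9,0,0,0,-1,0,0,0.8,0,0,0,-1,0,0,0.3,0,0,0,-1,0,0,0,0,0,0,-1]
}}

```text
time: 17.45
position: [0.6068, -0.255, 0.0031]
tool_rot: [-0.001, 1.0, -0.0, 0.0]
ft_force: [0.5, 0.0, -0.4]
grip_width: 0.0871
grip_force: 0.0
```

>>> {"api": "jog_arm", "payload": {
  "motion": [0.045,0.03,0,0,0,0,-0.2,0,0,0,0,0,0,0.1,0,0,0,0,0,0,0.2,0,0,0,0,0,0,0.25,0,0,0,0,0,0,0.3,0,0,0,0,0,0,0.35,0,0,0,0,0,0,0.4,0,0,0,0,0,0,1,0,0,0,0,0,0,1],
  "grip_force": 12
}}

```text
time: 18.58
position: [0.6045, -0.2538, 0.0026]
tool_rot: [-0.001, 1.0, 0.0, -0.0]
ft_force: [0.3, 0.4, -1.0]
grip_width: 0.028
grip_force: 12.0
```

Gripped at 28.0 mm. I lift and carry the candle to the dish.

>>> {"api": "jog_arm", "payload": {
  "motion": [0,0,-0.3,0,0,0,1,0,0,-0.7,0,0,0,1,0,0,-0.9,0,0,0,1,0,0,-0.9,0,0,0,1,0,0,-0.9,0,0,0,1,0,0,-0.7,0,0,0,1,0,0,0,0,0,0,1]
}}

```text
time: 19.45
position: [0.6063, -0.2547, 0.1822]
tool_rot: [-0.001, 1.0, -0.002, 0.003]
ft_force: [0.3, -0.4, -0.7]
grip_width: 0.0275
grip_force: 12.0
```

>>> {"api": "jog_arm", "payload": {
  "motion": [0.2,0.43,0,0,0,0,1,0.42,0.9,0,0,0,0,1,0.42,0.9,0,0,0,0,1,0.42,0.9,0,0,0,0,1,0.42,0.9,0,0,0,0,1,0.42,0.9,0,0,0,0,1,0.42,0.9,0,0,0,0,1,0.42,0.9,0,0,0,0,1,0.42,0.9,0,0,0,0,1,0.42,0.9,0,0,0,0,1,0,0,0,0,0,0,1,0,0,0,0,0,0,1]
}}

```text
time: 20.95
position: [0.445, 0.087, 0.1782]
tool_rot: [-0.001, 1.0, -0.0, -0.0]
ft_force: [0.6, -0.1, -0.1]
grip_width: 0.0278
grip_force: 12.0
```

>>> {"api": "jog_arm", "payload": {
  "motion": [0,0.15,0,0,0,0,1,0,0,0.8,0,0,0,1,0,0,0.8,0,0,0,1,0,0,0.8,0,0,0,1,0,0,0.6,0,0,0,1,0,0,0.3,0,0,0,1,0,0,0,0,0,0,1,0,0,0,0,0,0,1]
}}

```text
time: 21.95
position: [0.4458, 0.0931, 0.0473]
tool_rot: [-0.0, 1.0, -0.0, 0.001]
ft_force: [0.4, -1.0, -0.3]
grip_width: 0.0279
grip_force: 12.0
```

Within 1 mm laterally. I lower gently to just above the floor (TCP z ≈ 0.0266).

>>> {"api": "jog_arm", "payload": {
  "motion": [0.02,0,0.25,0,0,0,1,0,0,0.2,0,0,0,1,0,0,0.03,0,0,0,1,0,0,0,0,0,0,1]
}}

```text
time: 22.45
position: [0.444, 0.0933, 0.0273]
tool_rot: [-0.001, 1.0, 0.0, -0.0]
ft_force: [-0.3, -0.2, 0.1]
grip_width: 0.0278
grip_force: 12.0
```

>>> {"api": "jog_arm", "payload": {
  "motion": [0,0,0.03,0,0,0,1,0,0,0,0,0,0,1]
}}

```text
time: 22.7
position: [0.4443, 0.0933, 0.0265]
tool_rot: [-0.001, 1.0, -0.0, 0.0]
ft_force: [-0.1, -0.0, 1.9]
grip_width: 0.0272
grip_force: 12.0
```

Contact, 1.9 N. I release slowly and rise.

>>> {"api": "jog_arm", "payload": {
  "motion": [0,0,0,0,0,0,0.3,0,0,0,0,0,0,0.2,0,0,0,0,0,0,-0.2,0,0,0,0,0,0,-1,0,0,0,0,0,0,-1,0,0,-0.3,0,0,0,-1,0,0,-1,0,0,0,-1,0,0,-1,0,0,0,-1,0,0,-1,0,0,0,-1,0,0,-1,0,0,0,-1,0,0,-1,0,0,0,-1,0,0,-0.6,0,0,0,-1]
}}

```text
time: 24.2
position: [0.4445, 0.0933, 0.2652]
tool_rot: [-0.001, 1.0, -0.0, 0.002]
ft_force: [-0.0, 0.1, -0.9]
grip_width: 0.0871
grip_force: 0.0
```

Run:
```python
from h import *
o,im,C=shot('w9');print(o['position'],o['grip_width'])
print(blob(im,C,(0,0,225),(60,60,255),[.445,.093,.094],.094,22))
print(blob(im,C,(10,130,60),(32,255,255),[.445,.093,.03],.034,34))
s=robot.camera('side')
cv2.imwrite('pics/w9c.png',np.hstack([cv2.resize(im[60:320,0:400],(460,300)),cv2.resize(s[120:240,170:300],(325,300))]))
```

```text
[0.44446715 0.09326223 0.26519871] 0.08713666873510503
(array([0.4445, 0.093 ]), np.float64(13.2), 'res mm max 1.0 med 0.3', (255, 169, 11))
(array([0.4447, 0.0923]), np.float64(27.6), 'res mm max 13.6 med 4.4', (255, 161, 22))
```

View pics/w9c.png

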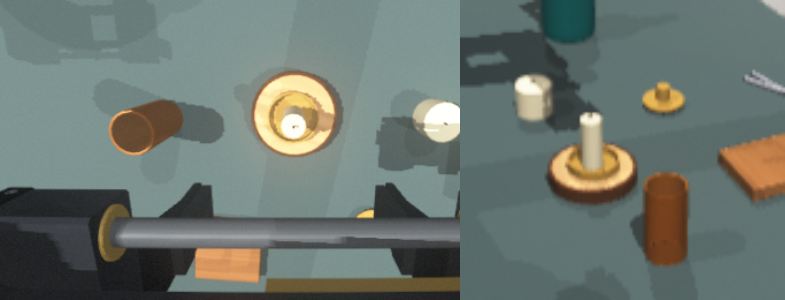

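The candle stands upright in the dish at (0.4445, 0.093). Now I go over the chimney.

>>> {"api": "jog_arm", "payload": {
  "motion": [-0.15,-0.9,0,0,0,0,-1,0,-0.9,0,0,0,0,-1,0,-0.9,0,0,0,0,-1,0,-0.9,0,0,0,0,-1,0,-0.9,0,0,0,0,-1,0,0,0,0,0,0,-1,0,0,0,0,0,0,-1]
}}

```text
time: 25.18
position: [0.4494, -0.0859, 0.2615]
tool_rot: [-0.0, 1.0, 0.001, -0.001]
ft_force: [0.6, -0.1, 0.2]
grip_width: 0.0871
grip_force: 0.0
```

Run:
```python
from h import *
o,im,C=shot('w10');print(o['position'],o['grip_width'])
print(blob(im,C,(0,90,50),(25,255,255),[.451,-.087,.1],.1,60))
g=im[100:260,180:330];cv2.imwrite('pics/w10c.png',cv2.resize(g,None,fx=3.5,fy=3.5))
print(proj(C,[.451,-.087,.1]),proj(C,[.451,-.087,0]))
```

```text
[ 0.44944829 -0.08594297  0.26153202] 0.08711073336869546
(array([ 0.4472, -0.087 ]), np.float64(27.2), 'res mm max 4.0 med 1.7', (254, 168, 24))
[[253.80989992 172.28314171]] [[253.9624177  159.51505968]]
```

View pics/w10c.png

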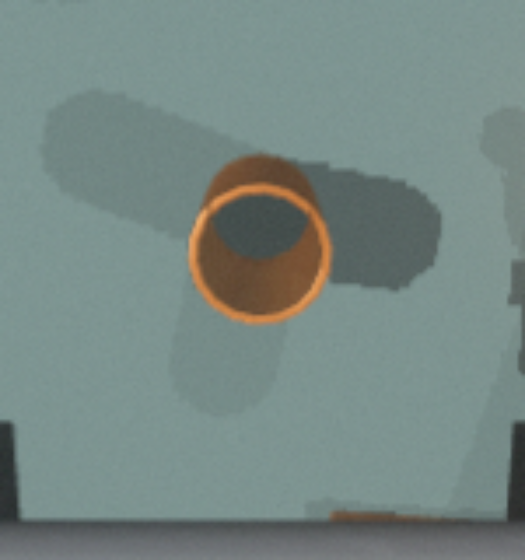

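The rim's outer circle is centred at (254.3,172.4) with a width of about 41 px, so the chimney is at (0.451, -0.0867). I descend to grip its upper half.

>>> {"api": "jog_arm", "payload": {
  "motion": [-0.04,-0.02,0,0,0,0,-1,0,0,0.9,0,0,0,-1,0,0,0.9,0,0,0,-1,0,0,0.9,0,0,0,-1,0,0,0.9,0,0,0,-1,0,0,0.9,0,0,0,-1,0,0,0.9,0,0,0,-1,0,0,0.4,0,0,0,-1,0,0,0,0,0,0,-1,0,0,0,0,0,0,-1]
}}

```text
time: 26.48
position: [0.4526, -0.0874, 0.0308]
tool_rot: [-0.001, 1.0, -0.0, 0.001]
ft_force: [0.6, -0.3, -0.1]
grip_width: 0.087
grip_force: 0.0
```

>>> {"api": "jog_arm", "payload": {
  "motion": [0.04,0.02,0,0,0,0,-0.6,0,0,0,0,0,0,-0.45,0,0,0,0,0,0,-0.35,0,0,0,0,0,0,-0.3,0,0,0,0,0,0,-0.25,0,0,0,0,0,0,-0.2,0,0,0,0,0,0,-0.1,0,0,0,0,0,0,1,0,0,0,0,0,0,1],
  "grip_force": 12
}}

```text
time: 27.6
position: [0.4504, -0.0869, 0.0303]
tool_rot: [-0.001, 1.0, -0.0, 0.0]
ft_force: [-0.3, -0.3, -0.5]
grip_width: 0.0526
grip_force: 12.0
```

Gripped at 52.6 mm. I lift and carry the chimney over.

>>> {"api": "jog_arm", "payload": {
  "motion": [0,0,-0.3,0,0,0,1,0,0,-0.7,0,0,0,1,0,0,-0.9,0,0,0,1,0,0,-0.9,0,0,0,1,0,0,-0.9,0,0,0,1,0,0,-0.5,0,0,0,1,0,0,0,0,0,0,1,0,0,0,0,0,0,1]
}}

```text
time: 28.6
position: [0.4494, -0.0863, 0.1977]
tool_rot: [-0.001, 1.0, 0.0, -0.001]
ft_force: [-0.2, 0.2, -1.0]
grip_width: 0.0521
grip_force: 12.0
```

>>> {"api": "jog_arm", "payload": {
  "motion": [0.15,0.5,0,0,0,0,1,0,0.8,0,0,0,0,1,0,0.8,0,0,0,0,1,0,0.8,0,0,0,0,1,0,0.8,0,0,0,0,1,0,0.6,0,0,0,0,1,0,0.2,0,0,0,0,1,0,0,0,0,0,0,1,0,0,0,0,0,0,1]
}}

```text
time: 29.72
position: [0.4439, 0.0927, 0.198]
tool_rot: [-0.0, 1.0, -0.0, -0.0]
ft_force: [0.6, -0.1, -2.3]
grip_width: 0.0522
grip_force: 12.0
```

>>> {"api": "jog_arm", "payload": {
  "motion": [-0.01,0.01,0.5,0,0,0,1,0,0,0.5,0,0,0,1,0,0,0.5,0,0,0,1,0,0,0.5,0,0,0,1,0,0,0,0,0,0,1]
}}

```text
time: 30.35
position: [0.4435, 0.0928, 0.1172]
tool_rot: [0.0, 1.0, 0.0, -0.002]
ft_force: [0.5, 0.0, -1.1]
grip_width: 0.0525
grip_force: 12.0
```

>>> {"api": "jog_arm", "payload": {
  "motion": [-0.02,0.01,0.4,0,0,0,1,0,0,0.4,0,0,0,1,0,0,0.4,0,0,0,1,0,0,0,0,0,0,1,0,0,0,0,0,0,1]
}}

```text
time: 30.98
position: [0.4462, 0.0938, 0.0711]
tool_rot: [-0.0, 1.0, -0.0, 0.001]
ft_force: [-0.2, 0.4, -1.4]
grip_width: 0.0523
grip_force: 12.0
```

>>> {"api": "jog_arm", "payload": {
  "motion": [0.04,-0.01,0,0,0,0,1,0,0,0.2,0,0,0,1,0,0,0.15,0,0,0,1,0,0,0.05,0,0,0,1,0,0,0,0,0,0,1]
}}

```text
time: 31.6
position: [0.4433, 0.0936, 0.0542]
tool_rot: [-0.001, 1.0, -0.0, -0.0]
ft_force: [-0.9, -0.1, 1.7]
grip_width: 0.0524
grip_force: 12.0
```

>>> {"api": "jog_arm", "payload": {
  "motion": [0,0,0.02,0,0,0,1,0,0,0,0,0,0,1]
}}

```text
time: 31.85
position: [0.4433, 0.0936, 0.0541]
tool_rot: [-0.001, 1.0, -0.0, -0.0]
ft_force: [-2.5, -0.6, 9.3]
grip_width: 0.0526
grip_force: 12.0
```

Seated on the floor at the expected height (0.0541, 9 N). I release, rise and check.

>>> {"api": "jog_arm", "payload": {
  "motion": [0,0,-0.015,0,0,0,1,0,0,0,0,0,0,-0.2,0,0,0,0,0,0,-0.3,0,0,0,0,0,0,-0.6,0,0,0,0,0,0,-1,0,0,0,0,0,0,-1,0,0,-0.4,0,0,0,-1,0,0,-1,0,0,0,-1,0,0,-1,0,0,0,-1,0,0,-1,0,0,0,-1,0,0,-1,0,0,0,-1,0,0,-0.6,0,0,0,-1]
}}

```text
time: 33.35
position: [0.4443, 0.0936, 0.2561]
tool_rot: [-0.001, 1.0, -0.0, 0.002]
ft_force: [-0.4, 0.0, -0.7]
grip_width: 0.0869
grip_force: 0.0
```

Run:
```python
from h import *
o,im,C=shot('w11');print(o['position'],o['grip_width'])
s=robot.camera('side')
cv2.imwrite('pics/w11c.png',np.hstack([cv2.resize(im[80:280,180:330],(300,400)),cv2.resize(s[120:220,170:270],(400,400))]))
u=[.4438,.0936]
print(proj(C,[[*u,.124],[u[0],u[1]+.026,.124],[u[0],u[1]-.026,.124],[u[0]+.026,u[1],.124],[u[0]-.026,u[1],.124]]).round(1).tolist())
```

```text
[0.4443089  0.0936442  0.25611813] 0.08689254434095782
[[254.8, 175.2], [277.4, 175.2], [232.2, 175.2], [254.8, 196.8], [254.8, 152.6]]
```

View pics/w11c.png

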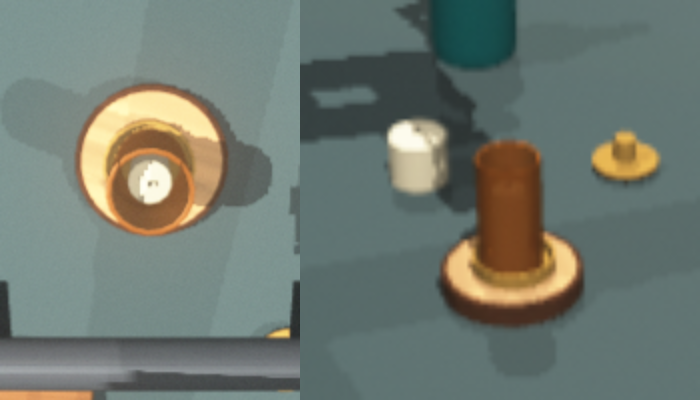

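Wrist view: the rim is centred at (255,176), as predicted, with the candle inside. The side view shows the chimney upright inside the dish. Now the cap.

>>> {"api": "jog_arm", "payload": {
  "motion": [-0.83,0.58,0,0,0,0,-1,-0.83,0.58,0,0,0,0,-1,-0.83,0.58,0,0,0,0,-1,-0.83,0.58,0,0,0,0,-1,-0.83,0.58,0,0,0,0,-1,0,0,0,0,0,0,-1,0,0,0,0,0,0,-1]
}}

```text
time: 34.33
position: [0.6081, 0.2094, 0.2522]
tool_rot: [-0.001, 1.0, -0.0, -0.002]
ft_force: [-0.2, -0.0, -0.1]
grip_width: 0.0867
grip_force: 0.0
```

Run:
```python
from h import *
o,im,C=shot('w12');print(o['position'],o['grip_width'])
h=cv2.cvtColor(im,cv2.COLOR_BGR2HSV)
print(blob(im,C,(10,70,60),(34,255,255),[.62,.21,.01],.01,45))
g=proj(C,[.62,.21,.032])[0].round().astype(int);print(g)
print(cv2.inRange(h,(10,70,60),(34,255,255))[g[1]-40:g[1]+40,g[0]-40:g[0]+40][::4,::4]//255)
print(h[g[1]-24:g[1]+24:3,g[0]-24:g[0]+24:3,2])
```

```text
[0.60806331 0.20942146 0.25222423] 0.08671548205574364
(array([0.617 , 0.2111]), np.float64(29.5), 'res mm max 0.9 med 0.4', (256, 166, 20))
[255 171]
[[0 0 0 0 0 0 0 0 0 0 0 0 0 0 0 0 0 0 0 0]
 [0 0 0 0 0 0 0 0 0 0 0 0 0 0 0 0 0 0 0 0]
 [0 0 0 0 0 0 0 0 0 0 0 0 0 0 0 0 0 0 0 0]
 [0 0 0 0 0 0 0 0 0 0 0 0 0 0 0 0 0 0 0 0]
 [0 0 0 0 0 0 0 0 0 0 1 0 0 0 0 0 0 0 0 0]
 [0 0 0 0 0 0 0 0 1 1 1 1 1 1 0 0 0 0 0 0]
 [0 0 0 0 0 0 0 1 1 1 1 1 1 1 1 0 0 0 0 0]
 [0 0 0 0 0 0 1 1 1 1 1 1 1 1 1 0 0 0 0 0]
 [0 0 0 0 0 0 1 1 1 1 1 1 1 1 1 1 0 0 0 0]
 [0 0 0 0 0 0 1 1 1 1 1 1 1 1 1 1 0 0 0 0]
 [0 0 0 0 0 0 1 1 1 1 1 1 1 1 1 1 0 0 0 0]
 [0 0 0 0 0 0 1 1 1 1 1 1 1 1 1 0 0 0 0 0]
 [0 0 0 0 0 0 0 1 1 1 1 1 1 1 1 0 0 0 0 0]
 [0 0 0 0 0 0 0 0 1 1 1 1 1 0 0 0 0 0 0 0]
 [0 0 0 0 0 0 0 0 0 0 0 0 0 0 0 0 0 0 0 0]
 [0 0 0 0 0 0 0 0 0 0 0 0 0 0 0 0 0 0 0 0]
 [0 0 0 0 0 0 0 0 0 0 0 0 0 0 0 0 0 0 0 0]
 [0 0 0 0 0 0 0 0 0 0 0 0 0 0 0 0 0 0 0 0]
 [0 0 0 0 0 0 0 0 0 0 0 0 0 0 0 0 0 0 0 0]
 [0 0 0 0 0 0 0 0 0 0 0 0 0 0 0 0 0 0 0 0]]
[[143 146 144 143 139 136 140 130 152 161 145 154 152 157 155 154]
 [145 146 139 130 135
[... 284 characters left out ...]
 134 220 224 250 251 248 108]
 [147 130 234 238 241 240 236 245 251 250 191 182 188 251 249 135]
 [145 127 233 247 247 241 222 251 250 248 249 187 182 189 250 134]
 [144 141 171 246 251 251 235 250 249 249 248 188 184 250 251 110]
 [145 145 131 246 251 251 244 239 249 249 205 185 237 250 247 109]
 [145 147 146 201 251 251 244 242 242 245 249 249 248 249 128 156]
 [145 146 145 148 237 250 245 241 242 247 250 249 249 166 150 154]
 [143 145 145 150 146 192 249 248 247 250 250 249 134 151 155 157]
 [144 148 145 153 153 145 149 148 156 158 146 155 156 153 155 153]
 [145 146 144 152 154 154 156 152 153 152 154 156 156 156 157 154]
 [144 144 146 151 157 153 154 152 154 154 155 153 153 156 154 154]]
```

Cap at (0.617, 0.2111), R 29.5 mm against 30 expected. I descend to the knob, keeping the tips above the disc (TCP z about -0.008).

>>> {"api": "jog_arm", "payload": {
  "motion": [-0.22,0.04,0,0,0,0,-1,0,0,0.9,0,0,0,-1,0,0,0.9,0,0,0,-1,0,0,0.9,0,0,0,-1,0,0,0.9,0,0,0,-1,0,0,0.9,0,0,0,-1,0,0,0.9,0,0,0,-1,0,0,0.7,0,0,0,-1,0,0,0,0,0,0,-0.5,0,0,0,0,0,0,0]
}}

```text
time: 35.62
position: [0.6196, 0.2114, 0.0113]
tool_rot: [-0.0, 1.0, 0.0, 0.001]
ft_force: [0.2, -0.2, 0.4]
grip_width: 0.0739
grip_force: 0.0
```

>>> {"api": "jog_arm", "payload": {
  "motion": [0.06,0,0,0,0,0,0,0,0,0.25,0,0,0,0,0,0,0.2,0,0,0,0.2,0,0,0,0,0,0,0.3,0,0,0,0,0,0,0.4]
}}

```text
time: 36.25
position: [0.616, 0.2114, -0.0082]
tool_rot: [-0.001, 1.0, -0.0, -0.0]
ft_force: [-0.2, -0.8, -0.5]
grip_width: 0.0298
grip_force: 0.0
```

Run:
```python
from h import *
o,im,C=shot('w13');print(o['position'],o['grip_width'])
h=cv2.cvtColor(im,cv2.COLOR_BGR2HSV)
print(blob(im,C,(10,70,60),(34,255,255),[.617,.211,.01],.01,55))
```

```text
[ 0.61596792  0.21144912 -0.00816162] 0.029758951891381245
(array([0.6096, 0.2112]), np.float64(24.0), 'res mm max 8.7 med 2.0', (254, 224, 46))
```

Aligned to about 1 mm, no contact force. I close on the knob.

>>> {"api": "jog_arm", "payload": {
  "motion": [-0.02,0,0,0,0,0,0.5,0,0,0,0,0,0,0.55,0,0,0,0,0,0,0.6,0,0,0,0,0,0,1,0,0,0,0,0,0,1],
  "grip_force": 15
}}

```text
time: 36.92
position: [0.617, 0.2114, -0.0078]
tool_rot: [-0.001, 1.0, 0.0, 0.0]
ft_force: [-0.4, 0.3, 1.3]
grip_width: 0.0191
grip_force: 15.0
```

Knob gripped at about 19–20 mm. I lift and carry the cap.

>>> {"api": "jog_arm", "payload": {
  "motion": [0,0,-0.3,0,0,0,1,0,0,-0.7,0,0,0,1,0,0,-0.9,0,0,0,1,0,0,-0.9,0,0,0,1,0,0,-0.9,0,0,0,1,0,0,-0.9,0,0,0,1,0,0,-0.4,0,0,0,1,0,0,0,0,0,0,1]
}}

```text
time: 37.92
position: [0.6172, 0.2116, 0.1932]
tool_rot: [-0.001, 1.0, 0.0, 0.001]
ft_force: [0.3, -0.5, -0.9]
grip_width: 0.0192
grip_force: 15.0
```

>>> {"api": "jog_arm", "payload": {
  "motion": [0.4,-0.28,0,0,0,0,1,0.8,-0.55,0,0,0,0,1,0.8,-0.55,0,0,0,0,1,0.8,-0.55,0,0,0,0,1,0.8,-0.55,0,0,0,0,1,0.5,-0.35,0,0,0,0,1,0.2,-0.11,0,0,0,0,1,0,0,0,0,0,0,1,0,0,0,0,0,0,1]
}}

```text
time: 39.05
position: [0.446, 0.094, 0.1919]
tool_rot: [-0.001, 1.0, 0.0, 0.0]
ft_force: [0.0, 0.2, -1.0]
grip_width: 0.0191
grip_force: 15.0
```

>>> {"api": "jog_arm", "payload": {
  "motion": [0.04,0,0,0,0,0,1,0,0,0.5,0,0,0,1,0,0,0.5,0,0,0,1,0,0,0.5,0,0,0,1,0,0,0.25,0,0,0,1,0,0,0,0,0,0,1,0,0,0,0,0,0,1]
}}

```text
time: 39.92
position: [0.444, 0.0937, 0.1226]
tool_rot: [-0.001, 1.0, -0.0, 0.001]
ft_force: [0.8, 0.4, -0.9]
grip_width: 0.019
grip_force: 15.0
```

>>> {"api": "jog_arm", "payload": {
  "motion": [0,0,0.1,0,0,0,1,0,0,0.1,0,0,0,1,0,0,0.06,0,0,0,1,0,0,0,0,0,0,1]
}}

```text
time: 40.42
position: [0.4431, 0.0936, 0.1114]
tool_rot: [-0.001, 1.0, 0.0, -0.0]
ft_force: [-0.3, -0.2, 0.2]
grip_width: 0.0193
grip_force: 15.0
```

>>> {"api": "jog_arm", "payload": {
  "motion": [-0.02,0,0.03,0,0,0,1,0,0,0.015,0,0,0,1,0,0,0,0,0,0,1]
}}

```text
time: 40.8
position: [0.4444, 0.0936, 0.1101]
tool_rot: [-0.001, 1.0, -0.0, 0.0]
ft_force: [0.0, -0.9, 2.3]
grip_width: 0.0191
grip_force: 15.0
```

Contact at the predicted seat height (0.1101 against 0.1102). I release and rise.

>>> {"api": "jog_arm", "payload": {
  "motion": [0,0,0,0,0,0,0.52,0,0,0,0,0,0,0.45,0,0,0,0,0,0,0.2,0,0,0,0,0,0,-0.3,0,0,0,0,0,0,-0.6,0,0,-0.3,0,0,0,-0.6,0,0,-0.8,0,0,0,-0.6,0,0,-1,0,0,0,-0.6,0,0,-1,0,0,0,-0.6,0,0,-1,0,0,0,-0.6,0,0,0,0,0,0,-0.6]
}}

```text
time: 42.18
position: [0.4465, 0.0936, 0.2777]
tool_rot: [-0.001, 1.0, -0.0, 0.004]
ft_force: [1.4, 0.0, -0.2]
grip_width: 0.0698
grip_force: 0.0
```

Run:
```python
from h import *
o,im,C=shot('w14');print(o['position'],o['grip_width'])
print(blob(im,C,(10,70,60),(34,255,255),[.444,.094,.128],.128,32))
s=robot.camera('side')
cv2.imwrite('pics/w14c.png',np.hstack([cv2.resize(im[80:280,180:330],(300,400)),cv2.resize(s[110:220,165:275],(400,400))]))
```

```text
[0.44645334 0.09362172 0.27768914] 0.06981689659697979
(array([0.4393, 0.0939]), np.float64(35.2), 'res mm max 3.8 med 1.4', (255, 169, 32))
```

View pics/w14c.png

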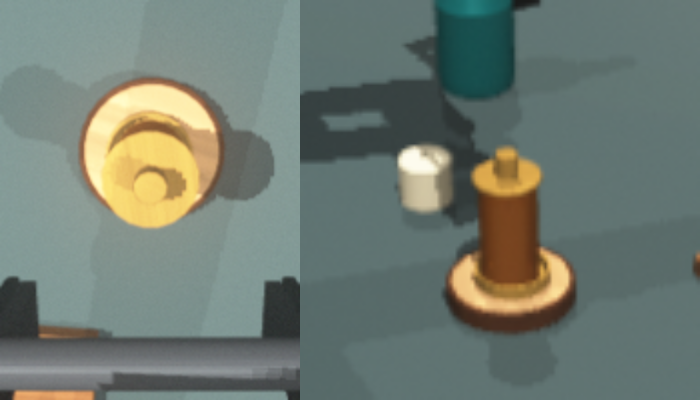

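The cap's disc lies level and centred on the chimney, disc centre at about (152,178) in the wrist crop, and the side view shows everything upright. I hand in.

```bash
python3 -c "
from rig import robot
print(robot.hand_in())"
```

```text
the job is handed in; nothing more can be done
None
```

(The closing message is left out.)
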